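# Lay out the sleeve sample set for inspection

## Robot

A 6-joint arm with a two-finger parallel gripper is mounted at the origin on the work surface. World frame = base frame: x ahead of the robot, y to its left, z up, the work surface at z = 0. Lengths are in m, angles in rad, forces in N, time in s.
With the tool pointing down it reaches from about 0.375 to 0.9 m from the base axis. Payload 3.1 kg.
Tool frame: the origin (TCP) lies between the finger pads; the fingertips stand 25 mm ahead of it and the grasp point (between the pads) lies 6 mm ahead of it; x points along the fingers, y is the direction in which the jaws open and shut, and the axes are right-handed (so a half turn about x gives the same grasp; the last joint's range is limited). The gripper opens to 85 mm and grips with 20 to 120 N. Pads are 22 mm wide; open, the fingers measure 114 mm over their backs; the gripper's body (76 mm by 85 mm) begins 54 mm behind the grasp point. The pads swing forward as they close: fully open they stand 13 mm farther back than shut.
Start: joints at [1.083, 0.527, 1.433, -0, 1.181, -0.178], TCP at [0.19, 0.595, 0.256] pointing down, gripper open.
Joint ranges: [-3.08, 3.08], [-0.75, 2.2], [0.22, 2.44], [-1.43, 4.57], [0, 2.65], [-2.85, 2.85]. Speed limits (rad/s): [2.79, 2.79, 3.14, 3.14, 3.14, 3.14].

## Interface

Orientations are given as a unit quaternion [x, y, z, w].
In Python, from station import manip, viewer, workorder gives the robot as it stands.
- The arm moves only by the shell command python3 -m crank 'ROWS' [FORCE]. ROWS is JSON, one flat list of numbers, 5 for each row, row after row: the opening, from 0 (shut) to 1 (fully open), then the shift along the world's x, y, z in mm, then the turn about the world's z in rad. A call has 1 to 10 rows; each row is the pose to reach, as a shift and turn from the pose commanded when the call began; what a row does not reach only later rows make up. A row lasts 1/8 s, in which the tool goes at most 62.5 mm and 10.7 degrees, less where a joint would pass 70% of its speed; a pose out of reach is approached as far as the arm can. A call with a gripper value outside its range is refused whole. The fingers move at their own pace and stop on an object; FORCE is the grip in N (left out, the last holds). Time passes only in rows, so rows that repeat a pose let the fingers close. It gives the time, the measured TCP pose, the force and the opening at its end, in the units of the state.
- manip.sense(): the state, without advancing time (a new reading comes with each control period).
- viewer.snapshot(name): name is "side" or "top"; returns a dict with "img" (384x512x3 uint8, red, green, blue), "range_z" (384x512 float32, m along the optical axis (not along the pixel's ray), 0 where there is no reading), "fx", "fy", "cx", "cy" (pixels), "k1" (the pictures are not rectified: a ray, as slopes to the right and down, at radius r is drawn at 1 + k1 r^2 times it, then the intrinsics apply), "origin" and "attitude" of the camera in the world. Camera axes: x right, y down, z forward; pixel columns grow to the right and rows downward; lengths in m; the calibration is good to about 2 mm. A picture is of the moment at which its call begins.
- workorder.sign_off(): hands the job in, once; it reports no verdict.
The state is a dict: "t": time; "q": joint angles; "qd": joint speeds; "tau": joint torques, N m; "tcp_pos": TCP position; "tool_rot": TCP orientation; "force": force on the tool from outside, world axes, zero at the start; "ft_torque": the same for the moment, N m; "finger_gap": opening from 0.0 (shut) to 1.0 (fully open).
Only numpy, scipy, OpenCV 4.12 (cv2) and the standard library are available. Lean on these libraries where they do the work, as an engineer would, in place of code of your own. Each camera call takes 0.05 s, during which the arm holds its last target.

## Task

Lay out the sample set on the blue inspection board: stand the steel sleeve on the middle of the green disc and the brass sleeve on the middle of the white disc, stand the black sleeve midway between those two, and put the pink cap on top of the black sleeve. Lay the orange ring flat on the board directly behind the black sleeve, in the middle of the gap between it and the yellow strip. Leave the amber jar and the small carton where they stand.

Things in the scene. Friction and masses are not known exactly. Their poses are not given: they have to be found in the camera images.
- board: Fixed blue board 160 x 270 mm, 6 mm thick, on the table, yawed up to 0.3 rad; yellow strip 12 mm wide, 12 mm above the board, on its rear edge (away from the robot). Origin: underside, midpoint between the discs; x to the rear (strip; this is 'behind'), y along the row, to the robot's left. Plate x -50 to +110, y +-135 mm; strip front x +88. Mid-gap behind the black sleeve: x +52, y 0 mm.
- green_disc: Green marking disc, 60 mm in diameter and 2 mm thick, fixed on top of the board at one end of the row (100 mm to the left or right of the board's origin; the two discs change places). Its top is 8 mm above the table. Origin: centre of its underside.
- white_disc: White marking disc, 60 mm in diameter and 2 mm thick, fixed on top of the board at the other end of the row. Its top is 8 mm above the table. Origin: centre of its underside.
- steel_sleeve: Bare silver steel flanged sleeve, an upright tube 24 mm in diameter on a flat 40 x 32 x 5 mm foot, 60 mm tall in all, about 150 g (the top 3.5 mm of the tube tapers to 19 mm). It starts standing on the table beside the board. Origin: centre of the underside of the foot; z up along the tube.
- brass_sleeve: Golden brass flanged sleeve, an upright tube 24 mm in diameter on a flat 40 x 32 x 5 mm foot, 60 mm tall in all, about 150 g (the top 3.5 mm of the tube tapers to 19 mm). It starts standing on the table beside the board. Origin: centre of the underside of the foot; z up along the tube.
- black_sleeve: Black flanged sleeve, an upright tube 24 mm in diameter on a flat 40 x 32 x 5 mm foot, 60 mm tall in all, about 150 g (the top 3.5 mm of the tube tapers to 19 mm). It starts standing on the table beside the board. Origin: centre of the underside of the foot; z up along the tube.
- cap: Pink round cap, outside diameter 40 mm, 18 mm tall, closed on top (6 mm thick), open below with a 32 mm bore 12 mm deep, about 20 g. It starts on the table open side down and goes that way loosely over the top of the 24 mm tube; seated, its underside is 48 mm above the sleeve's underside. Origin: centre of its underside; z up.
- ring: Orange ring gauge, 50 mm in outside diameter, 30 mm bore, 22 mm tall, about 60 g, lying flat on the table. Origin: centre of its underside; z up.
- jar: Bystander: closed amber glass jar with a white lid, 56 mm in diameter, 60 mm tall, standing among the parts; leave it. Origin: centre of its underside; z up.
- carton: Bystander: brown cardboard carton 55 x 55 x 45 mm standing among the parts; leave it. Origin: centre of its underside; z up. (A grey 45 x 50 mm, 53 mm tall magnetic base, fixed, also stands among the parts.)
Mind the look-alikes: they are no part of the job. Of the things that look like the ring, take the one that is farthest to the robot's left at the start.

How it is judged:
By the outcome, as a careful person would: the job done as asked, in the order asked, and still so for the second after the job is handed in, with the robot touching nothing.
It also fails if it takes over 144 s, if anything falls off the work surface, if the arm or the gripper's body presses on something with over 40 N, if the wrist force passes 120 N, or if a joint passes its speed limit or range.

## Working session

There is one attempt and no reset: what is moved stays moved. The work goes in short steps, Python scripts to look and compute and a shell command to move; the robot and the scene stay as the last step left them, time stands still between calls to the robot, and variables do not carry over. Pictures are saved under pics/ and viewed, and the job is handed in when it is done.

```bash
ls; mkdir -p pics
cat > h.py <<'E'
import numpy as np, cv2
from station import manip, viewer, workorder
def snap(n,f):
    s=viewer.snapshot(n); np.savez('last_%s.npz'%n,**{k:np.asarray(v) for k,v in s.items()})
    cv2.imwrite('pics/'+f,cv2.cvtColor(s['img'],cv2.COLOR_RGB2BGR)); return s
E
python3 - <<'E'
from h import *
print(manip.sense())
for n in('top','side'):
    s=snap(n,n+'0.png'); print({k:v for k,v in s.items() if k not in('img','range_z')})
E
```

```text
pics
{'t': 0.0, 'q': array([ 1.08348399e+00,  5.28455726e-01,  1.43391608e+00,  2.98905270e-06,
        1.18137814e+00, -1.78542314e-01]), 'qd': array([ 0.00064486,  0.00144586,  0.00017249, -0.00087113, -0.00123266,
       -0.0016318 ]), 'tau': array([-5.24243460e-04, -4.42352235e+01, -1.78025419e+01, -2.38353168e-04,
        8.44458584e-03,  6.65626487e-06]), 'tcp_pos': array([0.18961005, 0.59484786, 0.25533558]), 'tool_rot': array([ 0.10801336,  0.69894637, -0.10945439,  0.698446  ]), 'force': array([-0.78325763, -0.48090646,  0.2097128 ]), 'ft_torque': array([ 0.04196552, -0.05599071,  0.02637311]), 'finger_gap': 1.0009350087073552}
{'fx': 392.1610482239059, 'fy': 392.1610482239059, 'cx': 254.55427298503383, 'cy': 190.8854469691892, 'k1': -0.013914030031655854, 'origin': array([3.31064428e-01, 4.11654422e-04, 1.16363739e+00]), 'attitude': array([-0.70049674,  0.71031248, -0.0541333 ,  0.04277944])}
{'fx': 356.4065068217726, 'fy': 356.4065068217726, 'cx': 254.41398949617033, 'cy': 192.4175552576513, 'k1': -0.006942653390673251, 'origin': array([ 0.12143609, -0.51309289,  0.63494469]), 'attitude': array([ 0.87400248, -0.28926601,  0.11895394, -0.37188008])}
```

View pics/top0.png

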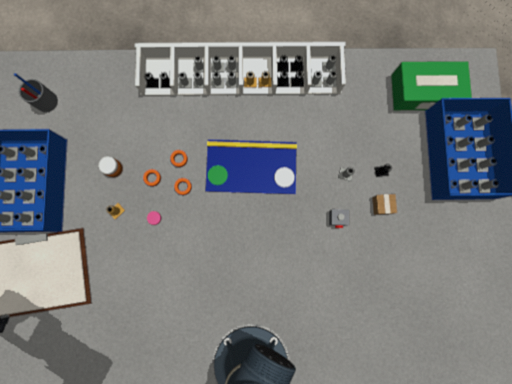

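View pics/side0.png

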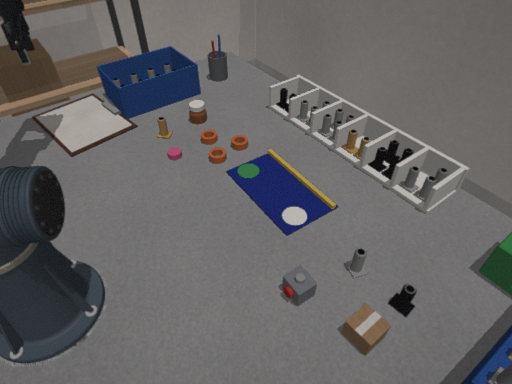

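Top view: the ring-like things are at (152,178), (178,158) and (183,187). (152,178) is farthest left. Sleeves: brass (116,211), steel (346,173), black (383,170). Cap (154,218), jar (110,166), carton (386,204), grey base (340,218). Green disc (217,175), white disc (285,177). Next I'll measure these and enlarge them.

```bash
cat >> h.py <<'E'
from scipy.spatial.transform import Rotation as R
def cloud(s):
    h,w=s['range_z'].shape; v,u=np.mgrid[0:h,0:w]
    K=np.array([[s['fx'],0,s['cx']],[0,s['fy'],s['cy']],[0,0,1.]])
    p=cv2.undistortPoints(np.stack([u,v],-1).reshape(-1,1,2).astype(float),K,np.array([float(s['k1']),0,0,0])).reshape(h,w,2)
    z=s['range_z'].astype(float)
    P=np.dstack([p*z[...,None],z]); 
    return P@R.from_quat(s['attitude']).as_matrix().T+s['origin']
def load(n): return {k:v for k,v in np.load('last_%s.npz'%n).items()}
def proj(s,X):
    X=np.atleast_2d(X); c=(X-s['origin'])@R.from_quat(s['attitude']).as_matrix()
    a=c[:,:2]/c[:,2:]; a=a*(1+s['k1']*(a**2).sum(1,keepdims=True)); return np.c_[a[:,0]*s['fx']+s['cx'],a[:,1]*s['fy']+s['cy']]
E
python3 - <<'E'
from h import *
s=load('top');im=s['img'];C=cloud(s)
crop=lambda a,b,c,d,f,k:cv2.imwrite('pics/'+f,cv2.resize(cv2.cvtColor(im[b:d,a:c],cv2.COLOR_RGB2BGR),None,fx=k,fy=k,interpolation=cv2.INTER_CUBIC))
crop(90,145,215,230,'topL.png',6);crop(310,145,410,235,'topR.png',6)
t=load('side');im=t['img'];crop(140,90,270,180,'sideL.png',6);crop(270,220,430,360,'sideR.png',4.5)
hsv=cv2.cvtColor(s['img'],cv2.COLOR_RGB2HSV)
def comp(name,roi):
    a,b,c,d=roi; P=C[b:d,a:c].reshape(-1,3); 
    print(name,'floor z',np.median(P[:,2]).round(4))
    m=(C[...,2]>0.008); mm=np.zeros_like(m);mm[b:d,a:c]=m[b:d,a:c]
    n,l,st,ce=cv2.connectedComponentsWithStats(mm.astype(np.uint8))
    for i in range(1,n):
        Q=C[l==i]
        if len(Q)<15: continue
        print(i,ce[i].round(1),'n',len(Q),'mean',Q.mean(0).round(4),'mid',((Q.max(0)+Q.min(0))/2).round(4),'ext',np.ptp(Q,0).round(4),'zmax',Q[:,2].max().round(4))
comp('L',(90,145,200,230));comp('R',(310,145,410,235))
E
```

```text
L floor z 0.0008
2 [178.4 157.5] n 168 mean [0.5885 0.2032 0.0343] mid [0.4745 0.1156 0.5858] ext [0.2869 0.2304 1.1556] zmax 1.1636
6 [110.  166.1] n 378 mean [0.5617 0.3958 0.0525] mid [0.4608 0.2145 0.5861] ext [0.2595 0.4282 1.1552] zmax 1.1636
11 [151.4 176.9] n 175 mean [0.5321 0.2812 0.0333] mid [0.4449 0.155  0.5858] ext [0.2276 0.3091 1.1556] zmax 1.1636
15 [182.4 185.6] n 168 mean [0.5071 0.1929 0.0209] mid [0.5078 0.1934 0.0183] ext [0.0495 0.0489 0.0202] zmax 0.0284
24 [112.7 209.5] n 92 mean [0.4356 0.3821 0.0572] mid [0.3903 0.2008 0.5859] ext [0.1184 0.4007 1.1554] zmax 1.1636
29 [153.4 217.3] n 154 mean [0.4137 0.2712 0.0404] mid [0.3825 0.1478 0.586 ] ext [0.1029 0.2947 1.1554] zmax 1.1636
R floor z 0.0012
11 [384.3 168.8] n 93 mean [ 0.5456 -0.399   0.0442] mid [ 0.5482 -0.404   0.0368] ext [0.0242 0.0245 0.0571] zmax 0.0653
12 [347.8 172. ] n 84 mean [ 0.5373 -0.291   0.0454] mid [ 0.5388 -0.2976  0.0365] ext [0.0217 0.0306 0.0561] zmax 0.0646
36 [384.5 203.6] n 452 mean [ 0.4431 -0.3918  0.0495] mid [ 0.4014 -0.2135  0.5859] ext [0.1407 0.4279 1.1554] zmax 1.1636
40 [338.7 217.3] n 344 mean [ 0.4053 -0.2568  0.0526] mid [ 0.3809 -0.1432  0.5865] ext [0.0996 0.2871 1.1544] zmax 1.1636
```

View pics/topL.png

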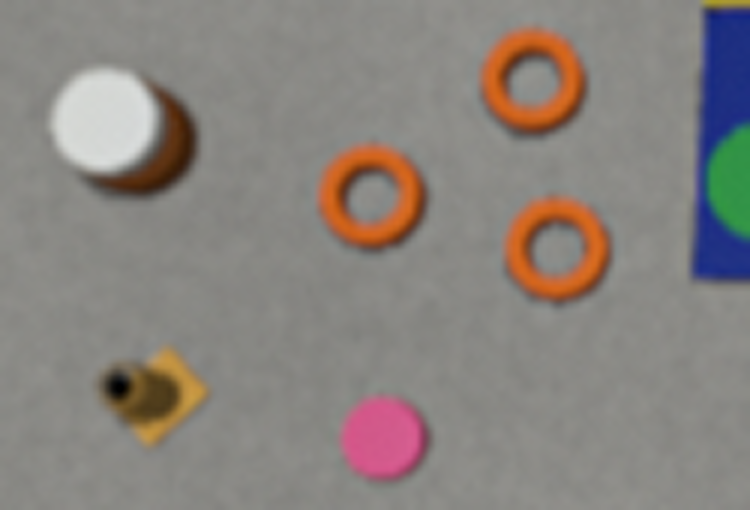

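View pics/topR.png

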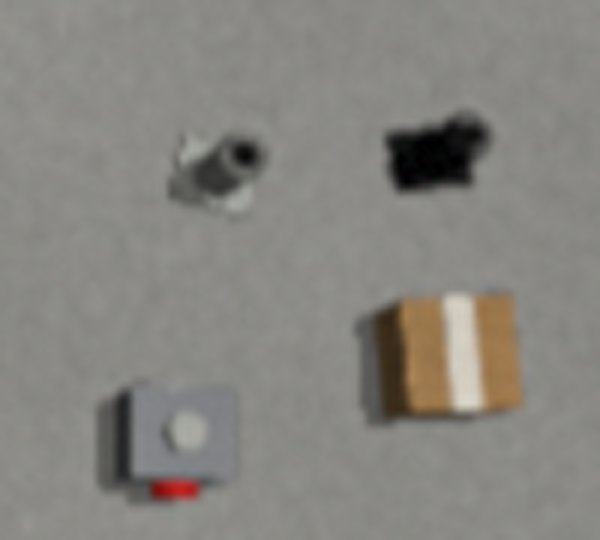

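View pics/sideL.png

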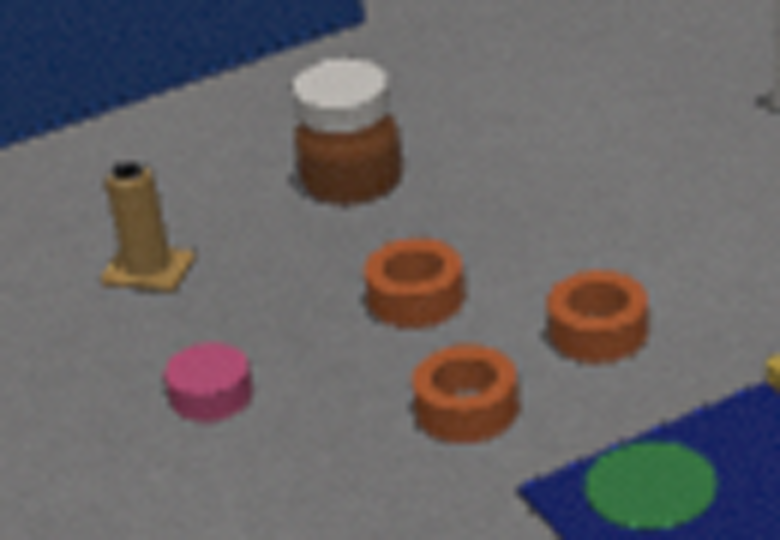

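View pics/sideR.png

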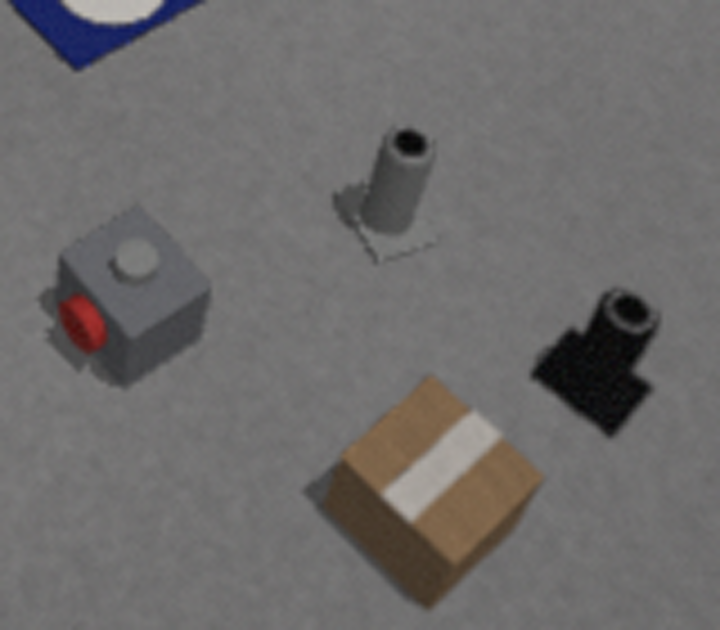

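```bash
cat >> h.py <<'E'
from scipy.optimize import least_squares
def cylfit(P,r,x0):
    # visible outer surface fit + robust
    f=lambda c: np.hypot(P[:,0]-c[0],P[:,1]-c[1])-r
    q=least_squares(f,x0,loss='soft_l1',f_scale=.001); return q.x, np.abs(q.fun).mean()
def near(C,xy,rad,z0,z1):
    m=(np.hypot(C[...,0]-xy[0],C[...,1]-xy[1])<rad)&(C[...,2]>z0)&(C[...,2]<z1); return m
def edgefit(s,xy,z,r,mask):
    # largest contour of mask -> rays at height z -> circle
    pass
E
cat > m.py <<'E'
from h import *
def measure(names=('top','side')):
  for n in names:
    s=load(n);C=cloud(s); hsv=cv2.cvtColor(s['img'],cv2.COLOR_RGB2HSV); print('==',n)
    for nm,xy in dict(steel=(.537,-.297),brass=(.43,.376),black=(.5456,-.404)).items():
        m=near(C,xy,.03,.012,.056); P=C[m]; c,e=cylfit(P,.012,xy)
        mt=near(C,c,.014,.058,.075)
        print(nm,len(P),c.round(4),'res',round(e,4),'ztop',np.median(C[mt][:,2]).round(4),C[mt].mean(0).round(4))
        mf=near(C,c,.028,.002,.008); Q=C[mf][:,:2].astype(np.float32); print('  foot',len(Q),cv2.minAreaRect(Q))
    for nm,xy,zt,r in (('ringA',(.532,.283),.022,.025),('ringB',(.5885,.204),.022,.025),('ringC',(.507,.193),.022,.025),('cap',(.414,.272),.018,.020),('jar',(.558,.395),.06,.028)):
        m=near(C,xy,r+.01,zt-.004,zt+.008); P=C[m]; c,rr=cv2.minEnclosingCircle(P[:,:2].astype(np.float32))
        print(nm,len(P),'mean',P.mean(0).round(4),'mec',np.round(c,4),round(rr,4))
    H,S,V=[hsv[...,i].astype(int) for i in range(3)]
    bx=(C[...,0]>.4)&(C[...,0]<.75)&(abs(C[...,1])<.17)
    W=bx&(S<50)&(V>170);G=bx&(abs(H-65)<15)&(S>90);Y=bx&(abs(H-26)<8)&(S>120);B=bx&(abs(H-117)<12)&(S>120)
    ce={}
    for k,mm in (('W',W),('G',G),('Y',Y),('B',B)):
        mm=cv2.morphologyEx(mm.astype(np.uint8),cv2.MORPH_OPEN,np.ones((2,2))) if k!='Y' else mm.astype(np.uint8)
        N,l,st,cc=cv2.connectedComponentsWithStats(mm); i=1+np.argmax(st[1:,4]); P=C[l==i]; P=P[abs(P[:,2])<.05]; ce[k]=P.mean(0)
        print(k,len(P),cc[i].round(1),P.mean(0).round(4), 'mec' ,np.round(cv2.minEnclosingCircle(P[:,:2].astype(np.float32)),4) if k in'WG' else cv2.minAreaRect(P[:,:2].astype(np.float32)))
    o=(ce['W']+ce['G'])/2; d=(ce['G']-ce['W'])[:2]; print('origin',o.round(4),'len',np.linalg.norm(d).round(4),'yaw',np.arctan2(-d[0],d[1]).round(4))
E
python3 - <<'E'
import numpy as np;
from h import *
from m import measure
np.set_printoptions(suppress=True)
measure(); print(R.from_quat(manip.sense()['tool_rot']).as_matrix().round(3))
E
```

```text
== top
steel 36 [ 0.5406 -0.2949] res 0.0004 ztop 0.0609 [ 0.5393 -0.2928  0.0608]
  foot 106 ((0.5408570170402527, -0.2947956323623657), (0.0518183670938015, 0.05209219455718994), 89.73533630371094)
brass 47 [0.4343 0.3716] res 0.0034 ztop 0.061 [0.4348 0.3824 0.0604]
  foot 80 ((0.43233832716941833, 0.36924096941947937), (0.05020442605018616, 0.05184750631451607), 81.49858093261719)
black 46 [ 0.5487 -0.4047] res 0.0005 ztop 0.0609 [ 0.547  -0.403   0.0611]
  foot 96 ((0.5478705167770386, -0.40468093752861023), (0.0505048930644989, 0.05102080851793289), 29.64421272277832)
ringA 142 mean [0.5352 0.2851 0.0219] mec [0.535  0.2848] 0.0251
ringB 139 mean [0.5925 0.2063 0.0222] mec [0.593  0.2059] 0.0251
ringC 145 mean [0.5072 0.1934 0.0223] mec [0.5075 0.1937] 0.0251
cap 142 mean [0.4155 0.2772 0.0185] mec [0.4157 0.2774] 0.0202
jar 230 mean [0.5656 0.403  0.0601] mec [0.5658 0.4035] 0.0252Traceback (most recent call last):
  File "<stdin>", line 5, in <module>
  File "m.py", line 20, in measure
    print(k,len(P),cc[i].round(1),P.mean(0).round(4), 'mec' ,np.round(cv2.minEnclosingCircle(P[:,:2].astype(np.float32)),4) if k in'WG' else cv2.minAreaRect(P[:,:2].astype(np.float32)))
                                                             ~~~~~~~~^^^^^^^^^^^^^^^^^^^^^^^^^^^^^^^^^^^^^^^^^^^^^^^^^^^^^^
    return _wrapfunc(a, 'round', decimals=decimals, out=out)
    return _wrapit(obj, method, *args, **kwds)
    conv = _array_converter(obj)
ValueError: setting an array element with a sequence. The requested array has an inhomogeneous shape after 1 dimensions. The detected shape was (2,) + inhomogeneous part.
```

```bash
sed -i "s/np.round(cv2.minEnclosingCircle(P\[:,:2\].astype(np.float32)),4) if/cv2.minEnclosingCircle(P[:,:2].astype(np.float32)) if/; s/.028,.002,.008/.028,.0035,.008/" m.py
python3 - <<'E'
import numpy as np;
from h import *
from m import measure
np.set_printoptions(suppress=True)
measure(); print(R.from_quat(manip.sense()['tool_rot']).as_matrix().round(3))
s=load('top');C=cloud(s);P=C[195:230,190:300].reshape(-1,3);print(P[:,2].mean(),P[:,2].std())
E
```

```text
== top
steel 36 [ 0.5406 -0.2949] res 0.0004 ztop 0.0609 [ 0.5393 -0.2928  0.0608]
  foot 65 ((0.5428743362426758, -0.2943818271160126), (0.04641256108880043, 0.04631601646542549), 87.17977142333984)
brass 47 [0.4343 0.3716] res 0.0034 ztop 0.061 [0.4348 0.3824 0.0604]
  foot 50 ((0.4346223771572113, 0.3707781732082367), (0.05042022839188576, 0.04431918263435364), 88.97383117675781)
black 46 [ 0.5487 -0.4047] res 0.0005 ztop 0.0609 [ 0.547  -0.403   0.0611]
  foot 65 ((0.5480220317840576, -0.4056191146373749), (0.051432300359010696, 0.04479370638728142), 23.45119857788086)
ringA 142 mean [0.5352 0.2851 0.0219] mec [0.535  0.2848] 0.0251
ringB 139 mean [0.5925 0.2063 0.0222] mec [0.593  0.2059] 0.0251
ringC 145 mean [0.5072 0.1934 0.0223] mec [0.5075 0.1937] 0.0251
cap 142 mean [0.4155 0.2772 0.0185] mec [0.4157 0.2774] 0.0202
jar 230 mean [0.5656 0.403  0.0601] mec [0.5658 0.4035] 0.0252
W 303 [285.  177.7] [ 0.5291 -0.111   0.0084] mec ((0.5295671820640564, -0.11126737296581268), 0.029990889132022858)
G 293 [218.2 175.8] [0.5372 0.0886 0.0082] mec ((0.5378802418708801, 0.08834882080
[... 1328 characters left out ...]
.4] [ 0.5327 -0.1112  0.0063] mec ((0.533045768737793, -0.11000387370586395), 0.028947414830327034)
G 238 [249.  171.5] [0.5408 0.0871 0.0062] mec ((0.541462779045105, 0.08795692771673203), 0.02949553355574608)
Y 475 [302.2 179.2] [ 0.6282 -0.0252  0.0143] mec ((0.6305456757545471, -0.012506738305091858), (0.26878899335861206, 0.014858457259833813), 87.61380767822266)
B 3234 [279.9 193.3] [ 0.556  -0.0239  0.0043] mec ((0.5562178492546082, -0.011838540434837341), (0.26564836502075195, 0.13889510929584503), 87.62870788574219)
origin [ 0.5368 -0.0121  0.0063] len 0.1984 yaw -0.0409
[[-0.001  0.304  0.953]
 [-0.002  0.953 -0.304]
 [-1.    -0.002 -0.   ]]
0.004805404227925597 0.07004217982826157
```

Cameras agree to about 3 mm. The leftmost ring by world y is A: y=0.285, against 0.206 and 0.193. The crop shows all three are alike, so A at top (152,178) is the one. Steel first.

```bash
python3 -m crank '[0.6,260,-395,0,0, 0.6,260,-395,0,0, 0.6,260,-395,0,0, 0.6,260,-395,0,0, 0.6,260,-395,0,0, 0.6,260,-395,0,0, 0.6,260,-395,0,0, 0.6,260,-395,0,0, 0.6,350,-500,-50,0, 0.6,350,-550,-50,0]' 60
```

```text
t: 1.35
tcp_pos: [0.5153, 0.0995, 0.22]
tool_rot: [0.109, 0.698, -0.108, 0.699]
force: [1.1, 0.4, -0.2]
finger_gap: 0.603
```

```bash
python3 -m crank '[0.6,0,0,0,0,0.6,0,0,0,0,0.6,0,0,0,0]'
```

```text
t: 1.72
tcp_pos: [0.5131, 0.102, 0.2209]
tool_rot: [0.108, 0.699, -0.108, 0.699]
force: [0.6, -0.0, 0.6]
finger_gap: 0.603
```

```bash
python3 -m crank '[0.6,28,-396,-60,0, 0.6,28,-396,-60,0, 0.6,28,-396,-60,0, 0.6,28,-396,-60,0, 0.6,28,-396,-60,0, 0.6,28,-396,-60,0, 0.6,28,-396,-60,0, 0.6,28,-396,-60,0, 0.6,28,-396,-60,0, 0.6,28,-396,-60,0]'
python3 - <<'E'
from h import *
s=snap('top','a1.png');t=snap('side','a2.png')
for q,r,f in((s,(300,120,400,210),'a1c.png'),(t,(300,180,420,300),'a2c.png')):
    a,b,c,d=r;cv2.imwrite('pics/'+f,cv2.resize(cv2.cvtColor(q['img'][b:d,a:c],cv2.COLOR_RGB2BGR),None,fx=4,fy=4))
E
```

```text
t: 2.98
tcp_pos: [0.5421, -0.2928, 0.1611]
tool_rot: [0.108, 0.699, -0.108, 0.699]
force: [-0.9, 0.0, -0.2]
finger_gap: 0.604
```

View pics/a1.png

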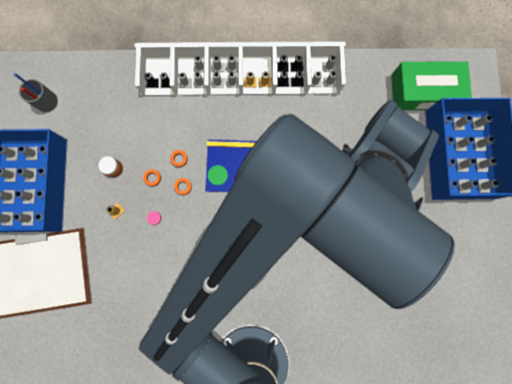

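View pics/a2c.png

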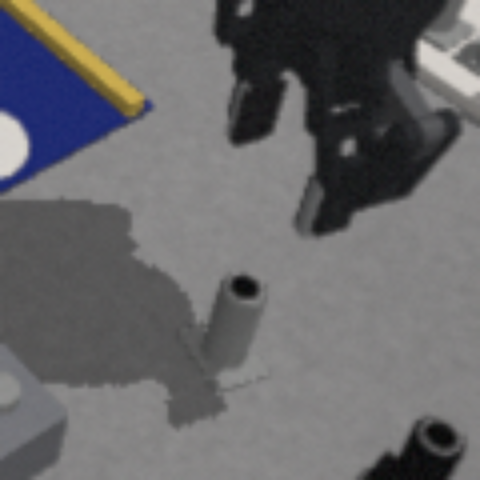

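```bash
python3 -m crank '[0.6,-1,-1,-40,0, 0.6,-1,-1,-80,0, 0.6,-1,-1,-105,0, 0.6,-1,-1,-115,0, 0.6,-1,-1,-115,0, 0.1,-1,-1,-115,0, 0.1,-1,-1,-115,0, 0.1,-1,-1,-115,0, 0.1,-1,-1,-115,0, 0.1,-1,-1,-115,0]' 60
python3 - <<'E'
from h import *
print(manip.sense())
E
```

```text
t: 4.32
tcp_pos: [0.5419, -0.2967, 0.0473]
tool_rot: [0.108, 0.698, -0.109, 0.7]
force: [0.3, 1.5, 6.2]
finger_gap: 0.268
{'t': 4.325, 'q': array([-6.81716573e-01,  8.02074072e-01,  1.58736544e+00,  5.04767478e-04,
        7.49473992e-01, -1.94397066e+00]), 'qd': array([ 1.20838794e-03,  7.72933713e-05, -2.53060669e-03, -1.29651077e-03,
       -1.27203707e-03,  2.53111510e-03]), 'tau': array([-1.02578100e+00, -4.43692982e+01, -9.64794070e+00, -2.83344705e-01,
       -2.27251095e-01,  9.04889230e-08]), 'tcp_pos': array([ 0.54186051, -0.29665131,  0.04730726]), 'tool_rot': array([ 0.10841124,  0.69780856, -0.10915436,  0.69956811]), 'force': array([0.33491225, 1.5102026 , 6.22234592]), 'ft_torque': array([ 0.25334286, -0.04576969,  0.06757384]), 'finger_gap': 0.26768506392925423}
```

```bash
python3 -m crank '[0.1,0,0,40,0, 0.1,0,0,90,0, 0.1,-2,60,90,0, 0.1,-2,120,90,0, 0.1,-2,180,90,0, 0.1,-2,240,90,0, 0.1,-2,300,90,0, 0.1,-2,350,90,0, 0.1,-2,384,90,0, 0.1,-2,384,90,0]'
python3 -m crank '[0.1,0,0,-40,0, 0.1,0,0,-60,0,0.1,0,0,-60,0, 0.1,0,0,-60,0]'
python3 - <<'E'
from h import *
t=snap('side','b2.png');s=snap('top','b1.png')
for q,r,f in((t,(190,90,350,240),'b2c.png'),):
    a,b,c,d=r;cv2.imwrite('pics/'+f,cv2.resize(cv2.cvtColor(q['img'][b:d,a:c],cv2.COLOR_RGB2BGR),None,fx=4,fy=4))
E
```

```text
t: 5.58
tcp_pos: [0.5384, 0.09, 0.1358]
tool_rot: [0.107, 0.699, -0.107, 0.699]
force: [0.2, 0.2, -2.0]
finger_gap: 0.265
t: 6.08
tcp_pos: [0.5396, 0.0869, 0.0763]
tool_rot: [0.109, 0.698, -0.109, 0.699]
force: [1.0, 0.5, -0.9]
finger_gap: 0.265
```

View pics/b2c.png

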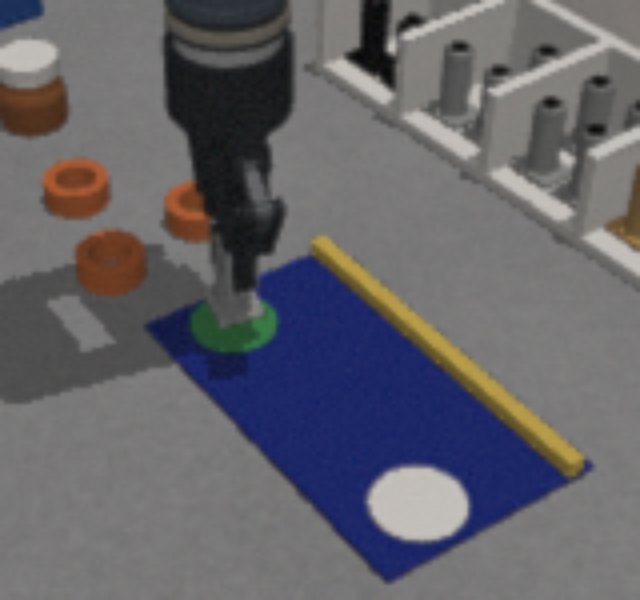

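View pics/b1.png

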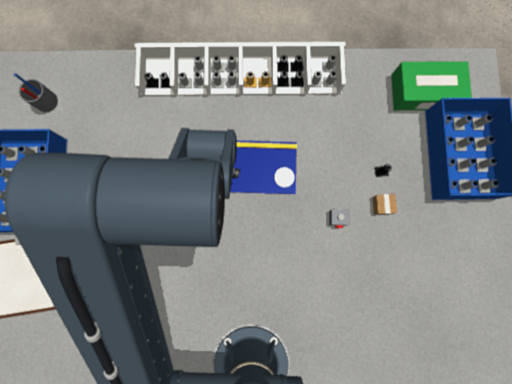

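```bash
python3 -m crank '[0.1,0,0,-12,0, 0.1,0,0,-17,0,0.1,0,0,-17,0]'
python3 - <<'E'
from h import *
np.set_printoptions(suppress=True)
t=snap('side','b3.png');C=cloud(t)
m=near(C,(.539,.088),.03,.0,.05);a=C[m];im=t['img'][m]
for z in np.arange(.006,.05,.004):
    b=(a[:,2]>z)&(a[:,2]<=z+.004); P=a[b]; 
    if len(P): print(z.round(3),len(P),P.min(0).round(4),P.max(0).round(4))
a,b,c,d=(220,120,290,200);cv2.imwrite('pics/b3c.png',cv2.resize(cv2.cvtColor(t['img'][b:d,a:c],cv2.COLOR_RGB2BGR),None,fx=7,fy=7,interpolation=cv2.INTER_CUBIC))
E
```

```text
t: 6.55
tcp_pos: [0.5385, 0.0878, 0.0581]
tool_rot: [0.109, 0.699, -0.109, 0.698]
force: [0.1, 0.3, -2.4]
finger_gap: 0.261
0.006 63 [0.5112 0.0619 0.006 ] [0.5676 0.1151 0.0095]
0.01 44 [0.5163 0.065  0.0101] [0.5482 0.1105 0.0139]
0.014 35 [0.5183 0.067  0.0142] [0.55   0.1072 0.0179]
0.018 8 [0.5238 0.0768 0.0182] [0.5406 0.0856 0.0216]
0.022 8 [0.5243 0.0759 0.0228] [0.5369 0.0943 0.0258]
0.026 3 [0.5244 0.0806 0.0263] [0.5269 0.0873 0.0295]
0.03 8 [0.5247 0.0701 0.0304] [0.5389 0.0919 0.0339]
0.034 7 [0.5228 0.0736 0.0342] [0.5326 0.1065 0.0372]
0.038 9 [0.522  0.0628 0.0384] [0.5369 0.0907 0.0411]
0.042 16 [0.5213 0.0632 0.0422] [0.534  0.1048 0.0458]
0.046 14 [0.5217 0.06   0.046 ] [0.5351 0.1044 0.0499]
```

View pics/b3c.png

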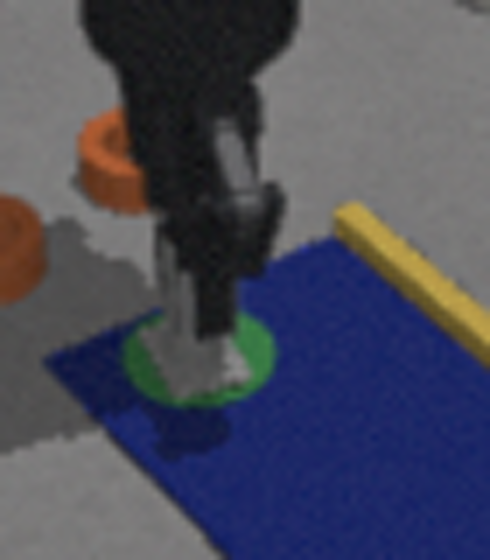

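```bash
python3 -m crank '[0.1,3,0,0,0, 0.1,3,0,-2,0, 0.1,3,0,-3,0,0.1,3,0,-3,0]'
```

```text
t: 7.1
tcp_pos: [0.5418, 0.0877, 0.0556]
tool_rot: [0.109, 0.699, -0.109, 0.699]
force: [-0.0, -0.3, -1.1]
finger_gap: 0.261
```

```bash
python3 -m crank '[0.1,0,0,-1,0,0.1,0,0,-1,0, 0.6,0,0,-1,0, 0.6,0,0,-1,0,0.6,0,0,-1,0, 0.6,0,0,40,0, 0.6,0,0,90,0, 0.6,0,40,90,0, 0.6,0,90,90,0,0.6,-20,130,90,0]'
python3 -m crank '[0.6,-40,40,40,0, 0.6,-80,100,40,0, 0.6,-110,160,40,0, 0.6,-110,160,40,0]'
cat > look.py <<'E'
from h import *
import sys
np.set_printoptions(suppress=True)
def discs(s,C):
    H,S,V=[x.astype(int) for x in cv2.split(cv2.cvtColor(s['img'],cv2.COLOR_RGB2HSV))]
    bx=(C[...,0]>.4)&(C[...,0]<.75)&(abs(C[...,1])<.17)
    return dict(G=bx&(abs(H-65)<15)&(S>90),W=bx&(S<50)&(V>170)&(C[...,2]<.0115),Y=bx&(abs(H-26)<8)&(S>120))
def look(tag,crop=None,sleeves={},k=5):
    for n in('top','side'):
        s=snap(n,f'{tag}_{n}.png');C=cloud(s)
        for nm,xy in sleeves.items():
            zb=.008 if nm[0]!='_' else 0
            P=C[near(C,xy,.03,zb+.014,zb+.055)]; c,e=cylfit(P,.012,xy)
            Q=C[near(C,c,.028,zb+.003,zb+.0065)]
            print(n,nm,len(P),c.round(4),'res',round(e,4),'footmid',((Q.max(0)+Q.min(0))/2).round(4)[:2])
            T=C[near(C,c,.015,zb+.057,zb+.07)];print('   top mean',len(T),T.mean(0).round(4))
        if crop and n in crop:
            a,b,c,d=crop[n];cv2.imwrite(f'pics/{tag}_{n}c.png',cv2.resize(cv2.cvtColor(s['img'][b:d,a:c],cv2.COLOR_RGB2BGR),None,fx=k,fy=k,interpolation=cv2.INTER_CUBIC))
E
python3 - <<'E'
from look import *
look('c',{'top':(195,130,305,205),'side':(220,110,350,240)},{'steel':(.54,.088)})
E
```

```text
t: 8.35
tcp_pos: [0.5234, 0.2193, 0.1461]
tool_rot: [0.109, 0.698, -0.108, 0.7]
force: [-0.6, 0.4, -0.5]
finger_gap: 0.6
t: 8.85
tcp_pos: [0.4097, 0.3803, 0.1859]
tool_rot: [0.107, 0.699, -0.107, 0.699]
force: [-0.4, -0.1, 0.1]
finger_gap: 0.596
top steel 22 [0.5405 0.0868] res 0.0003 footmid [0.5407 0.0873]
   top mean 33 [0.5391 0.0868 0.0679]
side steel 108 [0.5403 0.0886] res 0.0008 footmid [0.539 0.087]
   top mean 25 [0.5389 0.0854 0.0665]
```

View pics/c_sidec.png

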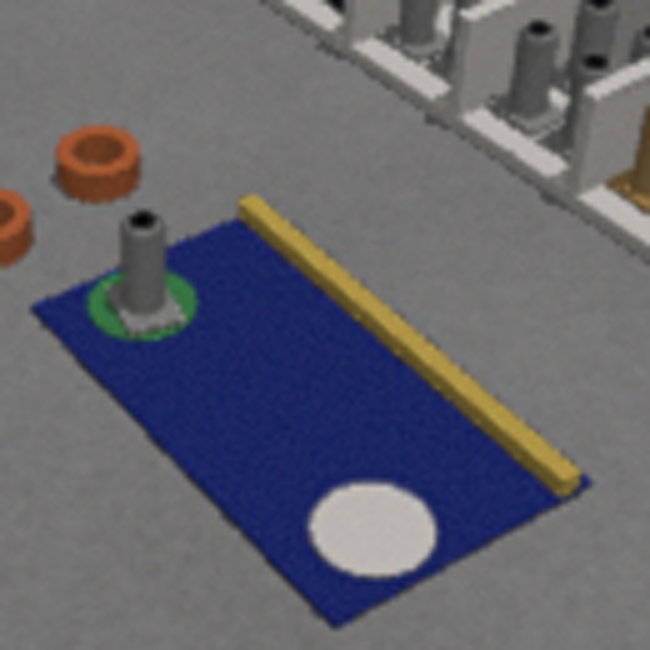

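View pics/c_topc.png

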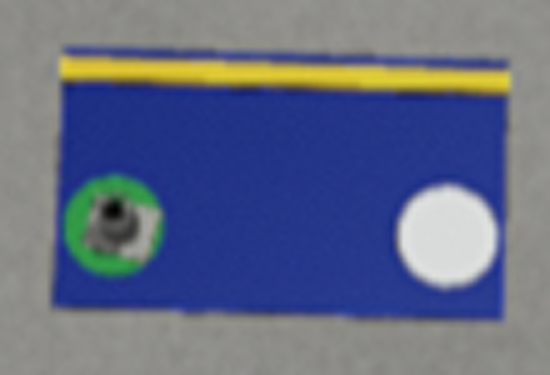

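```bash
cat > sil.py <<'E'
from h import *
from scipy.optimize import minimize
U=6
def raster(s,hulls,box):
    a,b,c,d=box; im=np.zeros(((d-b)*U,(c-a)*U),np.uint8)
    for X in hulls:
        p=(proj(s,X)-[a,b]+.5)*U-.5; h=cv2.convexHull(p.astype(np.float32)); cv2.fillPoly(im,[np.round(h*16).astype(np.int32)],255,shift=4)
    return cv2.resize(im,(c-a,d-b),interpolation=cv2.INTER_AREA)/255.
th=np.linspace(0,2*np.pi,48,endpoint=False)
circ=lambda x,y,r,z:np.c_[x+r*np.cos(th),y+r*np.sin(th),0*th+z]
def sleeve(x,y,w,zb):
    c,s_=np.cos(w),np.sin(w);q=np.array([(20,16),(20,-16),(-20,-16),(-20,16)])/1e3@np.array([[c,s_],[-s_,c]])+[x,y]
    F=np.r_[np.c_[q,[zb]*4],np.c_[q,[zb+.005]*4]]
    return [F,np.r_[circ(x,y,.012,zb),circ(x,y,.012,zb+.0565),circ(x,y,.0095,zb+.06)]]
disc=lambda x,y,w,zb:[circ(x,y,.03,.008)]
def cyl(r,h): return lambda x,y,w,zb:[np.r_[circ(x,y,r,zb),circ(x,y,r,zb+h)]]
def fit(s,mask,model,x0,zb,yaws=(0,),pad=14):
    p=proj(s,[[x0[0],x0[1],zb+.03]])[0]; a,b=(p-pad*2).astype(int);c,d=(p+pad*2).astype(int);box=(max(a,0),max(b,0),c,d)
    M=mask[box[1]:d,box[0]:c].astype(float); best=None
    for w in yaws:
        f=lambda v:((raster(s,model(v[0]/1e3,v[1]/1e3,v[2]*.05,zb),box)-M)**2).sum()
        v0=np.array([x0[0]*1e3,x0[1]*1e3,w/.05])
        r=minimize(f,v0,method='Nelder-Mead',options=dict(initial_simplex=v0+np.array([[0,0,0],[4,0,0],[0,4,0],[0,0,4.]]),xatol=.05,fatol=.05))
        if best is None or r.fun<best.fun: best=r
    return np.r_[best.x[:2]/1e3,best.x[2]*.05],best.fun,M.sum()
E
cat > t1.py <<'E'
from sil import *
np.set_printoptions(suppress=True)
def img0(n): return cv2.cvtColor(cv2.imread(f'pics/{n}0.png'),cv2.COLOR_BGR2RGB)
for n in('top','side'):
    s=load(n); h=cv2.cvtColor(img0(n),cv2.COLOR_RGB2HSV).astype(int)
    G=(abs(h[...,0]-65)<15)&(h[...,1]>90); W=(h[...,1]<60)&(h[...,2]>150)
    print(n,'G',fit(s,G,disc,(.539,.088),.008)); print(n,'W',fit(s,W,disc,(.531,-.111),.008,pad=10))
    h=cv2.cvtColor(s['img'],cv2.COLOR_RGB2HSV).astype(int); M=(h[...,1]<80)
    # steel: low-saturation inside board hull
    C=cloud(s); M&=near(C,(.54,.088),.032,-.01,.09) 
    print(n,'steel',fit(s,M,sleeve,(.54,.088),.008,np.arange(0,3.1,.5)))
E
python3 t1.py
```

```text
top G (array([ 0.54047324,  0.09166154, -0.08151159]), np.float64(13.169504036908881), np.float64(293.0))
top W (array([ 0.5318361 , -0.1083777 , -0.08600976]), np.float64(6.770288350634371), np.float64(315.0))
top steel (array([0.53816984, 0.08645552, 1.30090743]), np.float64(11.521768550557479), np.float64(146.0))
side G (array([ 0.54026466,  0.09119905, -0.17553186]), np.float64(6.818562091503268), np.float64(242.0))
side W (array([ 0.5320739 , -0.10798776, -0.11446513]), np.float64(14.333687043444828), np.float64(353.0))
side steel (array([0.53893648, 0.0871586 , 1.33158083]), np.float64(15.521906958861976), np.float64(240.0))
```

Run:
```python
from sil import *
s=load('top');C=cloud(s)
for u,v in((218,176),(285,178),(100,100)): print(C[v,u],proj(s,C[v,u]))
print(proj(s,[[.5405,.0917,.008],[.5372,.0886,.0082]]))
p=proj(s,circ(.5372,.0886,.03,.008));print(p.mean(0))
box=(200,160,240,200);r=raster(s,[circ(.5372,.0886,.03,.008)],box);yy,xx=np.mgrid[160:200,200:240];print((r*xx).sum()/r.sum(),(r*yy).sum()/r.sum(),r.sum())
h=cv2.cvtColor(cv2.imread('pics/top0.png'),cv2.COLOR_BGR2HSV).astype(int)
G=(abs(h[...,0]-65)<15)&(h[...,1]>90);g=G[160:200,200:240];print(xx[g].mean(),yy[g].mean())
```

```text
[0.52800259 0.08536291 0.05711422] [[218. 176.]]
[ 0.5285787  -0.11129322  0.00582849] [[285. 178.]]
[0.78037162 0.45272211 0.00089651] [[100. 100.]]
[[217.13754508 174.77202087]
 [218.17334972 175.83567817]]
[218.1770042  175.86498648]
218.17466420270623 175.88030361284405 316.1921568627451
217.1877133105802 174.82935153583617
```

```bash
cat >> sil.py <<'E'
def overlay(s,hl,box,f,k=8):
    a,b,c,d=box; im=cv2.resize(cv2.cvtColor(s['img'][b:d,a:c],cv2.COLOR_RGB2BGR),None,fx=k,fy=k,interpolation=cv2.INTER_CUBIC)
    for X,col in hl:
        p=(proj(s,X)-[a,b]+.5)*k-.5; cv2.polylines(im,[np.round(cv2.convexHull(p.astype(np.float32))).astype(np.int32)],True,col,1,cv2.LINE_AA)
    return im
E
python3 - <<'E'
from sil import *
out=[]
for n,b in(('top',(197,150,241,196)),('side',(230,145,274,191))):
    s=load(n); H=[(X,(0,0,255)) for X in sleeve(.5385,.0868,1.31,.008)]+[(circ(.5404,.0914,.03,.008),(255,255,255))]
    out.append(overlay(s,H,b,'',9))
cv2.imwrite('pics/ov1.png',np.hstack(out))
E
```

```text
(no output)
```

View pics/ov1.png

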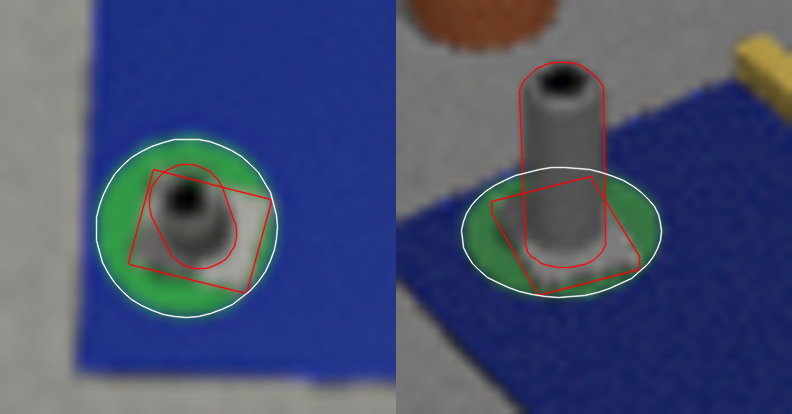

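```bash
python3 -m crank '[0.6,132,-293,-40,0,0.6,132,-293,-40,0,0.6,132,-293,-40,0,0.6,132,-293,-40,0,0.6,132,-293,-40,0,0.6,132,-293,-40,0,0.6,132,-293,-40,0,0.6,132,-293,-80,0,0.6,132,-293,-120,0,0.6,132,-293,-130,0]'
python3 -m crank '[0.6,0,0,0,0,0.1,0,0,0,0,0.1,0,0,0,0,0.1,0,0,0,0,0.1,0,0,3,0,0.1,0,0,3,0]'
python3 -m crank '[0.1,0,0,0,0]'
```

```text
t: 10.2
tcp_pos: [0.5414, 0.086, 0.0539]
tool_rot: [0.108, 0.701, -0.108, 0.697]
force: [0.6, 0.3, 0.7]
finger_gap: 0.602
t: 10.95
tcp_pos: [0.544, 0.0846, 0.059]
tool_rot: [0.109, 0.699, -0.109, 0.699]
force: [-1.0, 0.1, -1.1]
finger_gap: 0.265
t: 11.08
tcp_pos: [0.5438, 0.0846, 0.0586]
tool_rot: [0.109, 0.699, -0.109, 0.699]
force: [0.5, -0.1, -1.0]
finger_gap: 0.265
```

```bash
python3 -m crank '[0.1,2,5,0,0,0.1,2,5,0,0,0.1,2,5,0,0]';python3 -m crank '[0.1,0,0,0,0]'; python3 -m crank '[0.1,0,0,0,0]'
python3 - <<'E'
from h import *
t=snap('side','d1.png')
from sil import *
out=[overlay(t,[(X,(0,0,255)) for X in sleeve(.5404,.0914,1.31,.011)]+[(circ(.5404,.0914,.03,.008),(255,255,255))],(225,120,275,192),'',8)]
cv2.imwrite('pics/ov2.png',np.hstack(out))
E
```

```text
t: 11.45
tcp_pos: [0.5459, 0.0899, 0.0586]
tool_rot: [0.109, 0.699, -0.109, 0.699]
force: [0.0, 0.0, -1.7]
finger_gap: 0.264
t: 11.58
tcp_pos: [0.5459, 0.0897, 0.0586]
tool_rot: [0.109, 0.699, -0.109, 0.699]
force: [0.2, -0.4, -1.6]
finger_gap: 0.261
t: 11.7
tcp_pos: [0.5459, 0.0897, 0.0587]
tool_rot: [0.109, 0.699, -0.109, 0.699]
force: [-0.3, 0.0, -2.2]
finger_gap: 0.264
```

View pics/ov2.png

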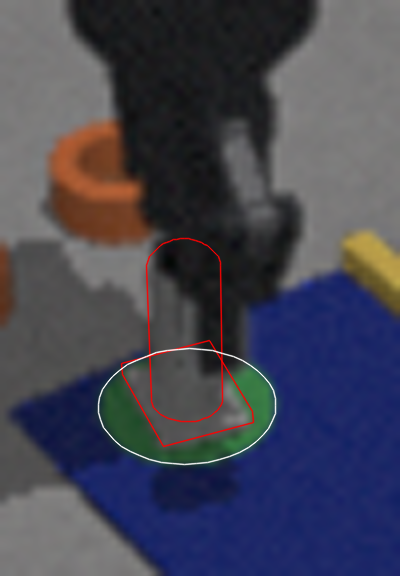

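```bash
python3 -m crank '[0.1,0,0,-2,0,0.1,0,0,-4,0,0.1,0,0,-4,0, 0.6,0,0,-4,0, 0.6,0,0,-4,0,0.6,0,0,-4,0, 0.6,0,0,40,0, 0.6,0,0,90,0, 0.6,-30,60,90,0, 0.6,-60,110,90,0]'
python3 -m crank '[0.6,-20,60,40,0, 0.6,-40,120,40,0, 0.6,-70,180,40,0, 0.6,-70,180,40,0]'
sed -i 's/(.54,.088),.032/(.54,.09),.032/' t1.py
python3 - <<'E'
from h import *
snap('top','e1.png');snap('side','e2.png')
E
python3 t1.py | grep steel
python3 - <<'E'
from sil import *
out=[]
for n,b in(('top',(197,150,241,196)),('side',(230,145,274,191))):
    s=load(n); H=[(X,(0,0,255)) for X in sleeve(.5404,.0914,1.31,.008)]+[(circ(.5404,.0914,.03,.008),(255,255,255))]
    out.append(overlay(s,H,b,'',9))
cv2.imwrite('pics/ov3.png',np.hstack(out))
E
```

```text
t: 13.0
tcp_pos: [0.4868, 0.2001, 0.1494]
tool_rot: [0.11, 0.698, -0.109, 0.699]
force: [0.2, 0.7, 0.2]
finger_gap: 0.598
t: 13.5
tcp_pos: [0.414, 0.3823, 0.1885]
tool_rot: [0.107, 0.699, -0.107, 0.699]
force: [0.2, -0.2, 0.4]
finger_gap: 0.605
top steel (array([0.5387166 , 0.08947651, 1.30644258]), np.float64(13.12556708958093), np.float64(143.0))
side steel (array([0.53958441, 0.08924004, 1.26715383]), np.float64(15.758216070742023), np.float64(239.0))
```

View pics/ov3.png

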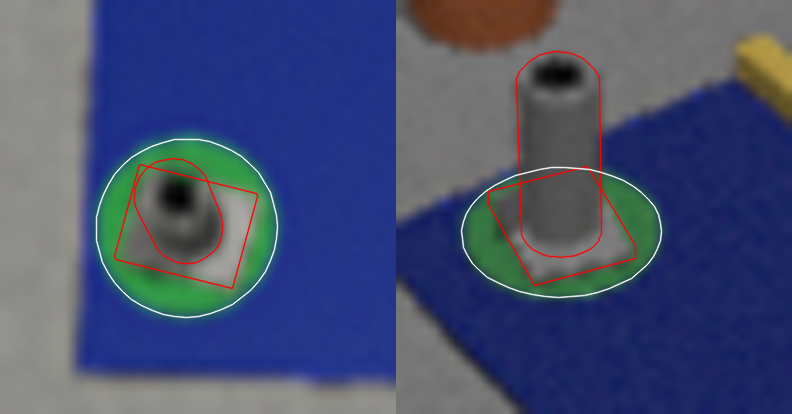

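```bash
cat > t2.py <<'E'
from sil import *
np.set_printoptions(suppress=True)
for n in('top','side'):
    s=load(n); im=cv2.cvtColor(cv2.imread(f'pics/{n}0.png'),cv2.COLOR_BGR2RGB); h=cv2.cvtColor(im,cv2.COLOR_RGB2HSV).astype(int); H,S,V=h[...,0],h[...,1],h[...,2]
    b=(S>70)&(H>8)&(H<32)|((V<60))
    print(n,'brass',fit(s,b,sleeve,(.434,.380),0,np.arange(0,3.1,.5)))
    print(n,'black',fit(s,V<75,sleeve,(.548,-.404),0,np.arange(0,3.1,.5),pad=13))
    o=(S>120)&((H<16)|(H>174))
    for nm,xy in(('A',(.535,.285)),('B',(.593,.206)),('C',(.507,.193))):
        oo=cv2.morphologyEx(o.astype(np.uint8),cv2.MORPH_CLOSE,np.ones((9,9)))
        print(n,nm,fit(s,oo,cyl(.025,.022),xy,0,pad=9))
    c=(S>90)&(H>150)&(H<175)
    print(n,'cap',fit(s,c,cyl(.02,.018),(.415,.277),0,pad=9))
E
python3 t2.py
```

```text
top brass (array([0.43749892, 0.39017084, 2.34523886]), np.float64(17.554063821607073), np.float64(168.0))
top black (array([ 0.54736684, -0.40296331,  1.76465817]), np.float64(17.99381776239908), np.float64(151.0))
top A (array([0.53482674, 0.28567736, 0.0559708 ]), np.float64(19.50961937716263), np.float64(233.0))
top B (array([0.59221894, 0.20709894, 0.05463347]), np.float64(17.294809688581317), np.float64(228.0))
top C (array([0.50676024, 0.19414136, 0.09368257]), np.float64(14.54317570165321), np.float64(231.0))
top cap (array([0.41432797, 0.27818912, 0.08099703]), np.float64(9.678031526336024), np.float64(155.0))
side brass (array([0.43743034, 0.39061379, 2.33984316]), np.float64(31.01118031526336), np.float64(205.0))
side black (array([ 0.54722309, -0.4024365 ,  1.6879894 ]), np.float64(26.75144944252211), np.float64(527.0))
side A (array([0.53375724, 0.28403216, 0.00144623]), np.float64(237.21288735101885), np.float64(435.0))
side B (array([0.5915137 , 0.20848069, 0.00124717]), np.float64(54.21651672433679), np.float64(252.0))
side C (array([ 0.50863804,  0.19783116, -0.33051122]), np.float64(275.8181776239908), np.float64(511.0))
side cap (array([0.41526193, 0.27786112, 0.20254903]), np.float64(11.683690888119955), np.float64(151.0))
```

```bash
python3 -m crank '[0.6,25,8,-40,0,0.6,25,8,-90,0,0.6,25,8,-125,0,0.6,25,8,-139,0,0.6,25,8,-139,0,0.6,25,8,-139,0]'
python3 -m crank '[0.1,0,0,0,0,0.1,0,0,0,0,0.1,0,0,0,0,0.1,0,0,0,0]'
python3 -m crank '[0.1,0,0,30,0,0.1,0,0,60,0,0.1,0,0,60,0]'
python3 - <<'E'
from sil import *
s=snap('side','f.png'); p=manip.sense()['tcp_pos']; print(p)
im=overlay(s,[(X,(0,0,255)) for X in sleeve(p[0],p[1],2.34,.0605)],(130,85,200,155),'',8)
cv2.imwrite('pics/ov4.png',im)
E
```

```text
t: 14.35
tcp_pos: [0.4424, 0.3875, 0.0511]
tool_rot: [0.11, 0.698, -0.108, 0.699]
force: [0.4, -0.3, 0.1]
finger_gap: 0.596
t: 14.85
tcp_pos: [0.4423, 0.3882, 0.0514]
tool_rot: [0.11, 0.698, -0.108, 0.7]
force: [0.1, 0.5, 5.9]
finger_gap: 0.259
t: 15.22
tcp_pos: [0.4423, 0.3882, 0.1118]
tool_rot: [0.11, 0.697, -0.108, 0.7]
force: [-0.0, -0.9, -1.6]
finger_gap: 0.262
[0.4413397  0.38759716 0.11037579]
```

View pics/ov4.png

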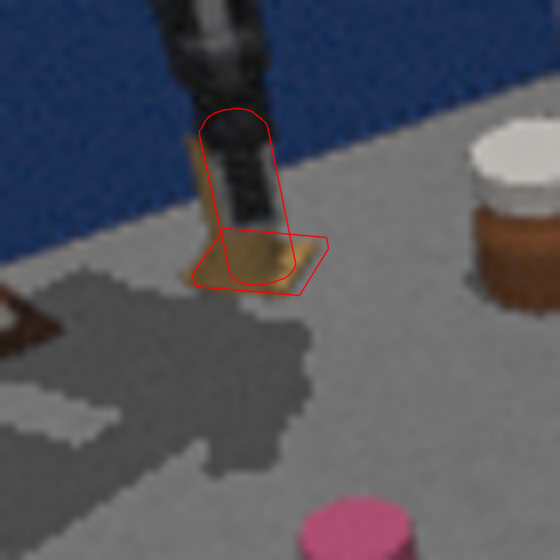

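```bash
python3 -m crank '[0.1,0,0,40,0,0.1,0,-40,50,0,0.1,10,-100,50,0,0.1,20,-160,50,0,0.1,30,-220,50,0,0.1,40,-280,50,0,0.1,55,-340,50,0,0.1,70,-400,50,0,0.1,85,-455,50,0,0.1,94,-498,50,0]'
python3 -m crank '[0.1,0,0,0,0,0.1,0,0,0,0]'
```

```text
t: 16.52
tcp_pos: [0.5349, -0.1129, 0.1581]
tool_rot: [0.109, 0.699, -0.109, 0.698]
force: [0.7, 0.7, -1.5]
finger_gap: 0.267
t: 16.77
tcp_pos: [0.5337, -0.1099, 0.1582]
tool_rot: [0.109, 0.7, -0.108, 0.697]
force: [-0.0, 0.6, -1.1]
finger_gap: 0.262
```

```bash
python3 -m crank '[0.1,0,0,-40,0,0.1,0,0,-80,0,0.1,0,0,-97,0,0.1,0,0,-97,0,0.1,0,0,-97,0]'
python3 - <<'E'
from sil import *
s=snap('side','g.png'); p=manip.sense()['tcp_pos']; print(p)
im=overlay(s,[(X,(0,0,255)) for X in sleeve(.532,-.108,2.34,p[2]-.0505)]+[(circ(.532,-.108,.03,.008),(255,255,0))],(260,165,330,245),'',7)
cv2.imwrite('pics/ov5.png',im)
E
```

```text
t: 17.4
tcp_pos: [0.5358, -0.1104, 0.0636]
tool_rot: [0.108, 0.698, -0.109, 0.699]
force: [0.2, 0.8, -1.0]
finger_gap: 0.259
[ 0.53589456 -0.11056543  0.0638004 ]
```

View pics/ov5.png

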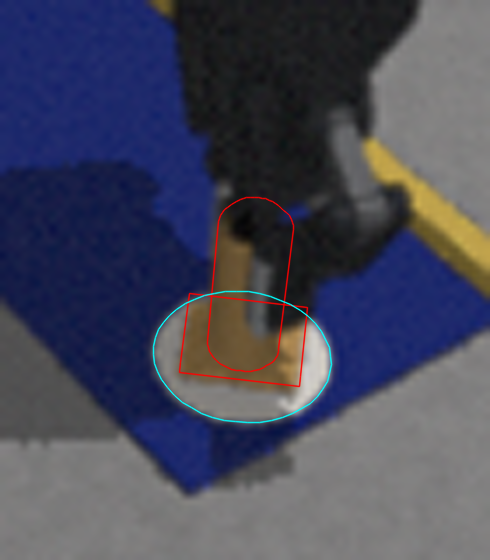

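```bash
python3 -m crank '[0.1,0,0,-2,0,0.1,0,0,-4,0,0.1,0,0,-5,0,0.1,0,0,-5,0,0.1,0,0,-5,0]'
python3 -m crank '[0.6,0,0,0,0,0.6,0,0,0,0,0.6,0,0,0,0,0.6,0,0,40,0,0.6,0,0,90,0,0.6,0,-50,90,0,0.6,0,-110,90,0,0.6,0,-170,90,0,0.6,5,-230,90,0,0.6,10,-287,90,0]'
cat > t3.py <<'E'
from sil import *
np.set_printoptions(suppress=True)
out=[]
for n,b in(('top',(263,152,307,200)),('side',(265,170,325,235))):
    s=snap(n,f'h_{n}.png'); h=cv2.cvtColor(s['img'],cv2.COLOR_RGB2HSV).astype(int); H,S,V=h[...,0],h[...,1],h[...,2]
    br=(S>70)&(H>8)&(H<32)|((V<50))
    print(n,'brass',fit(s,br,sleeve,(.532,-.108),.008,(1.8,2.34,2.9),pad=11))
    out.append(overlay(s,[(X,(0,0,255)) for X in sleeve(.532,-.108,2.34,.008)]+[(circ(.532,-.108,.03,.008),(255,255,0))],b,'',6))
cv2.imwrite('pics/ov6.png',np.hstack([cv2.resize(o,(390,390)) for o in out]))
E
python3 t3.py
```

```text
t: 18.08
tcp_pos: [0.5357, -0.1108, 0.0593]
tool_rot: [0.109, 0.698, -0.109, 0.699]
force: [-1.4, 1.6, 8.1]
finger_gap: 0.266
t: 19.32
tcp_pos: [0.5449, -0.3996, 0.1474]
tool_rot: [0.109, 0.699, -0.109, 0.699]
force: [1.1, -0.0, -0.6]
finger_gap: 0.602
top brass (array([ 0.53313878, -0.10627858,  2.36116385]), np.float64(69.09480968858131), np.float64(76.0))
side brass (array([ 0.52992521, -0.11026357,  2.30406593]), np.float64(121.70686658977317), np.float64(362.0))
```

View pics/ov6.png

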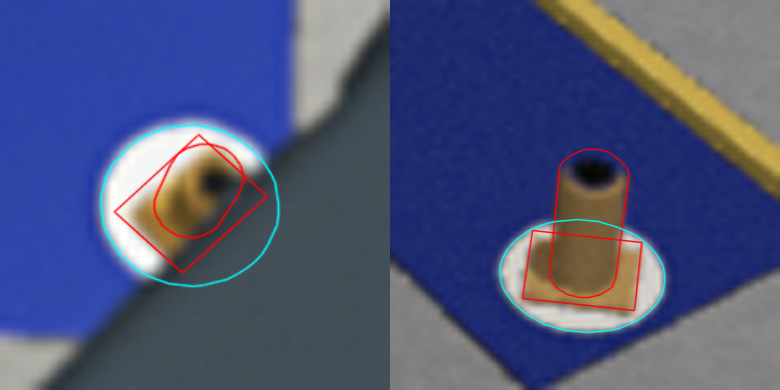

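```bash
python3 -m crank '[0.6,1,-4,-40,0,0.6,1,-4,-80,0,0.6,1,-4,-98,0,0.6,1,-4,-98,0,0.6,1,-4,-98,0]'
python3 -m crank '[0.1,0,0,0,0,0.1,0,0,0,0,0.1,0,0,0,0,0.1,0,0,0,0]'
```

```text
t: 20.05
tcp_pos: [0.5471, -0.4021, 0.0512]
tool_rot: [0.108, 0.698, -0.109, 0.699]
force: [0.8, 0.6, -0.1]
finger_gap: 0.6
t: 20.55
tcp_pos: [0.5469, -0.4022, 0.0514]
tool_rot: [0.108, 0.698, -0.109, 0.699]
force: [-0.2, 1.7, 6.4]
finger_gap: 0.264
```

```bash
python3 -m crank '[0.1,0,0,50,0,0.1,0,0,110,0,0.1,0,60,110,0,0.1,-3,120,110,0,0.1,-5,180,110,0,0.1,-8,240,110,-0.08,0.1,-11,300,110,-0.17,0.1,-11,350,110,-0.17,0.1,-11,393,110,-0.17,0.1,-11,393,110,-0.17]'
python3 -m crank '[0.1,0,0,-50,0,0.1,0,0,-85,0,0.1,0,0,-97,0,0.1,0,0,-97,0,0.1,0,0,-97,0]'
python3 - <<'E'
from sil import *
s=snap('side','i.png'); p=manip.sense(); print(p['tcp_pos'],R.from_quat(p['tool_rot']).as_matrix()[:,1])
im=overlay(s,[(X,(0,0,255)) for X in sleeve(.536,-.009,1.53,p['tcp_pos'][2]-.051)],(235,135,305,215),'',7)
cv2.imwrite('pics/ov7.png',im)
E
```

```text
t: 21.8
tcp_pos: [0.5341, -0.0055, 0.1596]
tool_rot: [0.166, 0.688, -0.166, 0.687]
force: [0.5, -0.8, -2.6]
finger_gap: 0.264
t: 22.42
tcp_pos: [0.5362, -0.0092, 0.0639]
tool_rot: [0.168, 0.686, -0.168, 0.688]
force: [-0.2, 0.0, -2.0]
finger_gap: 0.263
[ 0.53624724 -0.00906187  0.06402371] [4.60963212e-01 8.87418955e-01 7.17158073e-04]
```

View pics/ov7.png

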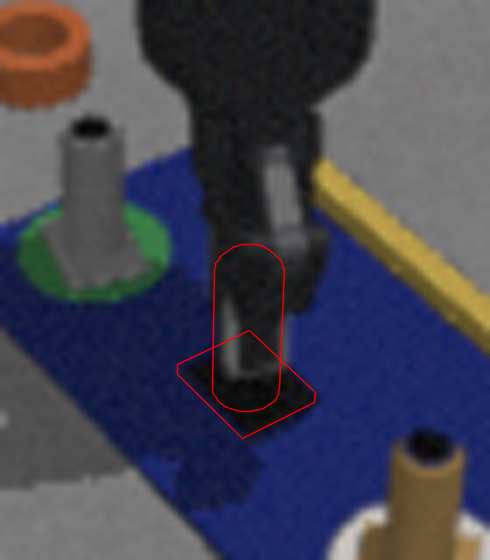

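```bash
python3 -m crank '[0.1,0,0,-3,0,0.1,0,0,-6,0,0.1,0,0,-7,0,0.1,0,0,-7,0,0.1,0,0,-7,0]'
python3 -m crank '[0.6,0,0,0,0,0.6,0,0,0,0,0.6,0,0,0,0,0.6,0,0,40,0,0.6,0,0,90,0,0.6,-30,50,90,0,0.6,-60,110,90,0,0.6,-90,170,90,0,0.6,-110,230,90,0,0.6,-122,287,90,0]'
cat > t4.py <<'E'
from sil import *
np.set_printoptions(suppress=True)
out=[]
for n,b in(('top',(230,150,274,198)),('side',(245,140,305,205))):
    s=snap(n,f'j_{n}.png'); h=cv2.cvtColor(s['img'],cv2.COLOR_RGB2HSV).astype(int); H,S,V=h[...,0],h[...,1],h[...,2]
    br=(V<70)
    print(n,'black',fit(s,br,sleeve,(.536,-.009),.006,(1.3,1.53,1.8),pad=11))
    out.append(overlay(s,[(X,(0,0,255)) for X in sleeve(.536,-.0085,1.53,.006)],b,'',6))
cv2.imwrite('pics/ov8.png',np.hstack([cv2.resize(o,(390,390)) for o in out]))
E
python3 t4.py
```

```text
t: 23.1
tcp_pos: [0.5356, -0.0086, 0.0574]
tool_rot: [0.167, 0.686, -0.168, 0.688]
force: [-2.6, 0.5, 9.9]
finger_gap: 0.259
t: 24.35
tcp_pos: [0.4131, 0.2745, 0.1456]
tool_rot: [0.168, 0.687, -0.168, 0.687]
force: [1.0, -0.0, 0.4]
finger_gap: 0.6
top black (array([ 0.53515646, -0.01128845,  1.45835128]), np.float64(28.881107266435983), np.float64(120.0))
side black (array([ 0.53628957, -0.01102604,  1.50003306]), np.float64(22.396262975778548), np.float64(299.0))
```

View pics/ov8.png

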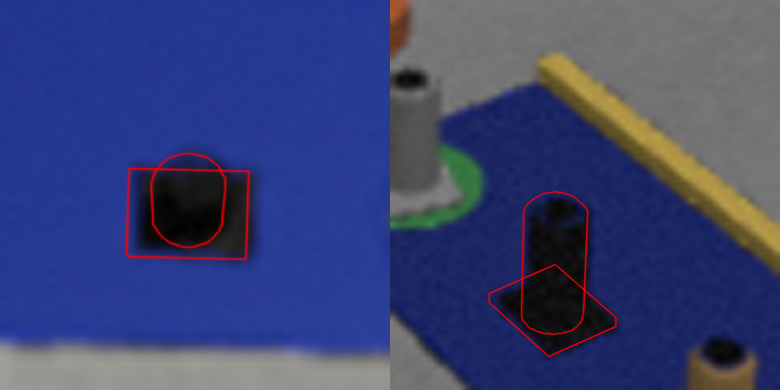

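View pics/j_top.png

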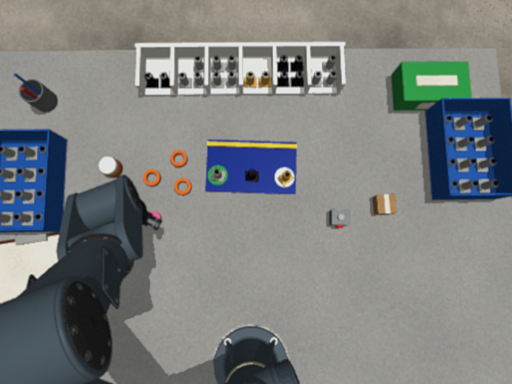

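```bash
python3 -m crank '[0.75,0,0,-40,0,0.75,0,0,-70,0,0.75,0,0,-70,0,0.75,0,0,-70,0]'
```

```text
t: 24.95
tcp_pos: [0.415, 0.2727, 0.0762]
tool_rot: [0.168, 0.687, -0.168, 0.687]
force: [-0.4, -0.0, -0.8]
finger_gap: 0.747
```

```bash
python3 -m crank '[0.75,0,5,-20,0,0.75,0,5,-40,0,0.75,0,5,-45,0,0.75,0,5,-45,0,0.75,0,5,-45,0]'
python3 - <<'E'
from h import *
s=snap('side','k.png');a,b,c,d=140,110,210,180
cv2.imwrite('pics/kc.png',cv2.resize(cv2.cvtColor(s['img'][b:d,a:c],cv2.COLOR_RGB2BGR),None,fx=7,fy=7,interpolation=cv2.INTER_CUBIC))
E
```

```text
t: 25.58
tcp_pos: [0.415, 0.2782, 0.0316]
tool_rot: [0.168, 0.686, -0.167, 0.687]
force: [1.0, 0.1, 0.3]
finger_gap: 0.75
```

View pics/kc.png

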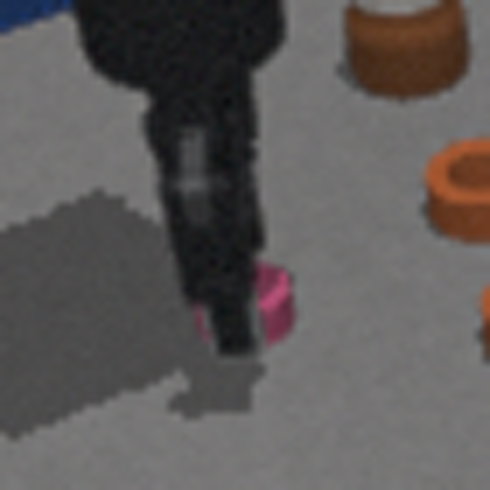

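```bash
python3 -m crank '[0.3,0,0,0,0,0.3,0,0,0,0,0.3,0,0,0,0,0.3,0,0,0,0,0.3,0,0,0,0]' 35
python3 -m crank '[0.3,0,0,30,0,0.3,0,0,60,0,0.3,0,0,60,0]'
python3 - <<'E'
from sil import *
s=snap('side','l.png');p=manip.sense()['tcp_pos'];print(p)
im=overlay(s,[(cyl(.02,.018)(p[0],p[1],0,.06)[0],(0,255,255)),(cyl(.02,.018)(.4147,.278,0,.06)[0],(255,255,0))],(140,90,210,160),'',7)
cv2.imwrite('pics/lc.png',im)
E
```

```text
t: 26.25
tcp_pos: [0.4147, 0.2781, 0.0315]
tool_rot: [0.168, 0.687, -0.167, 0.687]
force: [0.0, 0.5, 5.9]
finger_gap: 0.447
t: 26.62
tcp_pos: [0.4156, 0.2786, 0.0926]
tool_rot: [0.169, 0.686, -0.167, 0.688]
force: [-0.2, -0.3, -0.1]
finger_gap: 0.448
[0.41489586 0.27825696 0.09150056]
```

View pics/lc.png

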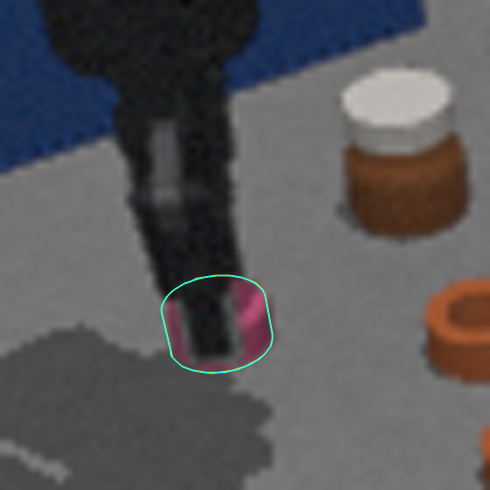

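```bash
python3 -m crank '[0.3,0,0,50,0,0.3,20,-40,60,0,0.3,40,-95,60,0,0.3,65,-150,60,0,0.3,90,-205,60,0,0.3,110,-255,60,0,0.3,121,-289,60,0,0.3,121,-289,60,0,0.3,121,-289,60,0]'
python3 -m crank '[0.3,0,0,-30,0,0.3,0,0,-40,0,0.3,0,0,-40,0]'
python3 - <<'E'
from sil import *
s=snap('side','m.png');p=manip.sense()['tcp_pos'];print(p)
im=overlay(s,[(cyl(.02,.018)(p[0],p[1],0,p[2]-.0316)[0],(0,255,255)),(sleeve(.5357,-.0111,1.5,.006)[1],(0,0,255))],(235,110,305,190),'',7)
cv2.imwrite('pics/mc.png',im)
E
```

```text
t: 27.8
tcp_pos: [0.5341, -0.0104, 0.1496]
tool_rot: [0.168, 0.688, -0.168, 0.686]
force: [-0.6, 0.2, 0.1]
finger_gap: 0.446
t: 28.18
tcp_pos: [0.5344, -0.0098, 0.1099]
tool_rot: [0.167, 0.688, -0.167, 0.686]
force: [0.3, -0.2, 0.1]
finger_gap: 0.451
[ 0.53510756 -0.01015803  0.1106313 ]
```

View pics/mc.png

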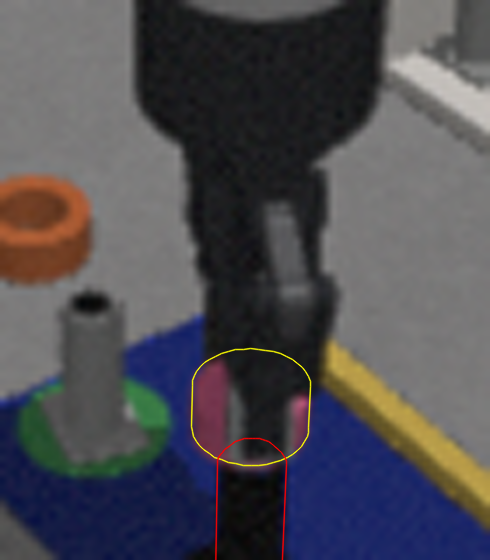

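```bash
python3 -m crank '[0.3,0.5,-0.5,-8,0,0.3,0.5,-0.5,-15,0,0.3,0.5,-0.5,-20,0,0.3,0.5,-0.5,-23,0,0.3,0.5,-0.5,-23,0]'
```

```text
t: 28.85
tcp_pos: [0.5358, -0.0115, 0.0874]
tool_rot: [0.168, 0.687, -0.168, 0.687]
force: [0.0, 0.7, -0.2]
finger_gap: 0.449
```

```bash
python3 -m crank '[0.3,0,0,-1,0,0.3,0,0,-2,0,0.3,0,0,-2,0]'
```

```text
t: 29.22
tcp_pos: [0.5359, -0.0115, 0.0858]
tool_rot: [0.168, 0.687, -0.168, 0.687]
force: [0.0, -0.1, 0.3]
finger_gap: 0.447
```

```bash
python3 -m crank '[0.6,0,0,0,0,0.6,0,0,0,0,0.6,0,0,0,0,0.6,0,0,30,0,0.6,0,0,80,0,0.75,-10,55,80,0,0.75,-10,110,80,0,0.75,-5,165,80,0,0.75,0,225,80,0,0.75,0,296,80,0]'
python3 - <<'E'
from sil import *
out=[]
for n,b in(('top',(225,140,275,190)),('side',(240,120,310,190))):
    s=snap(n,f'n_{n}.png')
    out.append(cv2.resize(overlay(s,[(cyl(.02,.018)(.5357,-.0111,0,.054)[0],(0,255,255))],b,'',7),(390,390)))
cv2.imwrite('pics/nc.png',np.hstack(out))
E
```

```text
t: 30.48
tcp_pos: [0.5363, 0.2778, 0.1659]
tool_rot: [0.168, 0.687, -0.168, 0.687]
force: [0.9, -0.3, -0.3]
finger_gap: 0.755
```

View pics/nc.png

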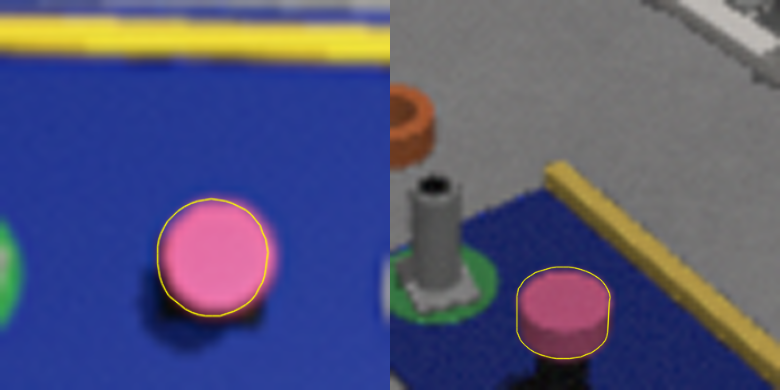

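View pics/n_side.png

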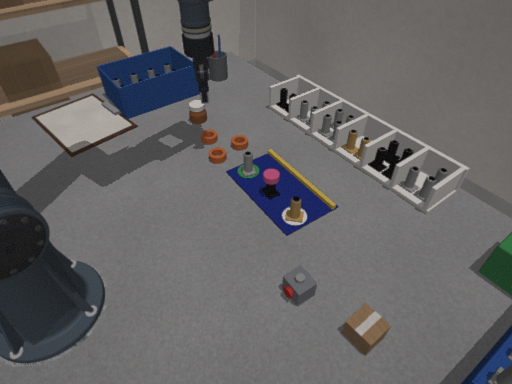

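```bash
python3 -m crank '[0.8,-1,4,-40,0,0.8,-1,4,-80,0,0.8,-1,4,-80,0,0.8,-1,4,-80,0]'
```

```text
t: 31.08
tcp_pos: [0.5357, 0.2796, 0.0867]
tool_rot: [0.168, 0.686, -0.168, 0.687]
force: [0.4, 0.4, -0.3]
finger_gap: 0.802
```

```bash
python3 -m crank '[0.8,-1,6,-25,0,0.8,-1,6,-45,0,0.8,-1,6,-54,0,0.8,-1,6,-54,0,0.8,-1,6,-54,0]'
python3 - <<'E'
from h import *
s=snap('side','o.png');a,b,c,d=170,80,250,160
cv2.imwrite('pics/oc.png',cv2.resize(cv2.cvtColor(s['img'][b:d,a:c],cv2.COLOR_RGB2BGR),None,fx=7,fy=7,interpolation=cv2.INTER_CUBIC))
E
```

```text
t: 31.7
tcp_pos: [0.5344, 0.286, 0.0323]
tool_rot: [0.168, 0.687, -0.168, 0.687]
force: [0.7, -0.4, 0.4]
finger_gap: 0.8
```

View pics/oc.png

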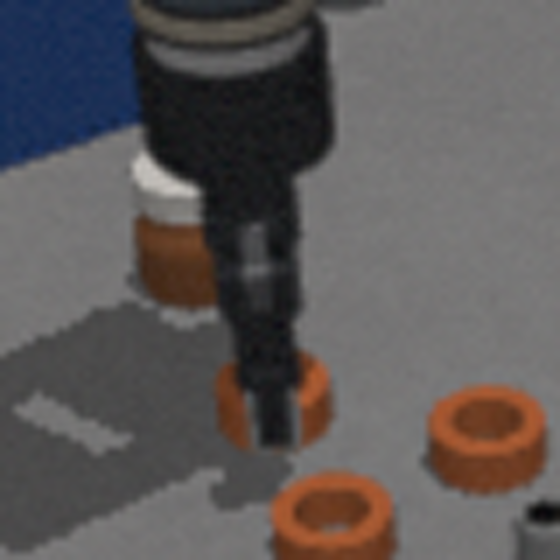

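```bash
python3 -m crank '[0.3,0,0,0,0,0.3,0,0,0,0,0.3,0,0,0,0,0.3,0,0,0,0,0.3,0,0,0,0]' 50
python3 -m crank '[0.3,0,0,30,0,0.3,0,0,80,0,0.3,0,0,125,0,0.3,10,-60,125,0.1,0.3,20,-120,125,0.2,0.3,30,-175,125,0.3,0.3,40,-230,125,0.4,0.3,53,-296,125,0.44,0.3,53,-296,125,0.44,0.3,53,-296,125,0.44]'
python3 -m crank '[0.3,0,0,0,0,0.3,0,0,0,0]'
```

```text
t: 32.38
tcp_pos: [0.5345, 0.2862, 0.033]
tool_rot: [0.168, 0.686, -0.167, 0.687]
force: [-0.8, -0.4, 5.3]
finger_gap: 0.564
t: 33.62
tcp_pos: [0.5865, -0.0103, 0.1567]
tool_rot: [0.015, 0.707, -0.014, 0.707]
force: [0.3, -0.5, -0.1]
finger_gap: 0.565
t: 33.88
tcp_pos: [0.5865, -0.0083, 0.1567]
tool_rot: [0.013, 0.707, -0.013, 0.707]
force: [0.7, 0.4, -0.7]
finger_gap: 0.561
```

```bash
python3 -m crank '[0.3,1.5,-2,-40,0,0.3,1.5,-2,-80,0,0.3,1.5,-2,-98,0,0.3,1.5,-2,-103,0,0.3,1.5,-2,-103,0,0.3,1.5,-2,-103,0]'
python3 - <<'E'
from sil import *
s=snap('side','p.png');p=manip.sense()['tcp_pos'];print(p)
im=overlay(s,[(cyl(.025,.022)(.5881,-.0105,0,p[2]-.0326)[0],(0,255,255)),(cyl(.02,.018)(.5357,-.0111,0,.054)[0],(0,0,255))],(235,120,325,200),'',7)
cv2.imwrite('pics/pc.png',im)
E
```

```text
t: 34.62
tcp_pos: [0.5894, -0.0121, 0.0551]
tool_rot: [0.014, 0.706, -0.014, 0.708]
force: [0.1, -0.1, -0.1]
finger_gap: 0.563
[ 0.58930622 -0.01211347  0.0550063 ]
```

View pics/pc.png

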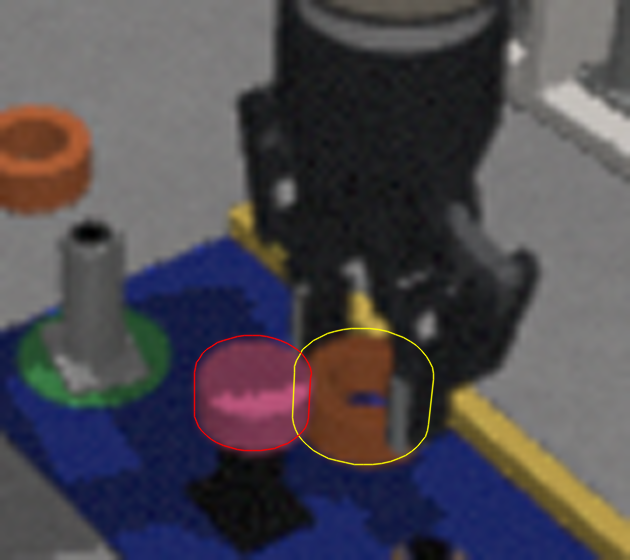

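```bash
python3 -m crank '[0.3,-1,1.5,-6,0,0.3,-1,1.5,-11,0,0.3,-1,1.5,-14,0,0.3,-1,1.5,-15,0,0.3,-1,1.5,-15,0]'
```

```text
t: 35.3
tcp_pos: [0.5872, -0.0105, 0.0391]
tool_rot: [0.014, 0.707, -0.014, 0.707]
force: [-2.9, 0.4, 4.1]
finger_gap: 0.564
```

```bash
python3 -m crank '[0.3,0,0,-1,0,0.3,0,0,-1,0]'
```

```text
t: 35.55
tcp_pos: [0.5871, -0.0104, 0.039]
tool_rot: [0.014, 0.707, -0.014, 0.707]
force: [-3.0, 0.5, 10.5]
finger_gap: 0.564
```

Contact. Now release, rise, and clear away to the left rear side.

```bash
python3 -m crank '[0.7,0,0,0,0,0.7,0,0,0,0,0.7,0,0,0,0,0.7,0,0,40,0,0.7,0,0,100,0,0.7,-30,55,120,0,0.7,-60,110,130,0,0.7,-80,165,130,0,0.7,-80,225,130,0,0.7,-80,285,130,0]'
python3 -m crank '[0.7,-60,60,20,0,0.7,-80,100,20,0,0.7,-80,130,20,0]'
cat > fin.py <<'E'
from sil import *
np.set_printoptions(suppress=True)
O=np.array([.5362,-.0083]);yw=-.042;Bx=np.array([np.cos(yw),np.sin(yw)]);By=np.array([-np.sin(yw),np.cos(yw)])
out=[]
for n,b in(('top',(195,130,307,202)),('side',(222,135,342,235))):
    s=snap(n,f'q_{n}.png'); h=cv2.cvtColor(s['img'],cv2.COLOR_RGB2HSV).astype(int); H,S,V=h[...,0],h[...,1],h[...,2]
    o=(S>140)&((H<14)|(H>176)); o=cv2.morphologyEx(o.astype(np.uint8),cv2.MORPH_CLOSE,np.ones((9,9)))
    f,e,m=fit(s,o,cyl(.025,.022),(.588,-.0105),.006,pad=9); print(n,'ring',f[:2],'board',((f[:2]-O)@Bx).round(4),((f[:2]-O)@By).round(4),e,m)
    P=lambda x,y,z:np.r_[O+x*Bx+y*By,z]
    L=[(cyl(.025,.022)(.5881,-.0105,0,.006)[0],(0,255,255)),(np.array([P(.088,-.135,.018),P(.088,.135,.018)]),(255,255,255))]
    out.append(cv2.resize(overlay(s,L,b,'',6),(400,333 if n=='side' else 257)))
    cv2.imwrite(f'pics/q_{n}c.png',overlay(s,L,b,'',6))
E
python3 fin.py
```

```text
t: 36.8
tcp_pos: [0.507, 0.2763, 0.1678]
tool_rot: [0.014, 0.707, -0.014, 0.707]
force: [1.3, -0.0, 0.1]
finger_gap: 0.702
t: 37.17
tcp_pos: [0.4243, 0.4065, 0.1878]
tool_rot: [0.012, 0.708, -0.013, 0.706]
force: [0.5, -0.9, 0.1]
finger_gap: 0.702
top ring [ 0.58820696 -0.0115945 ] board 0.0521 -0.0011 30.301299500192236 205.0
side ring [ 0.58828293 -0.01021693] board 0.0521 0.0003 49.75520184544406 265.0
```

View pics/q_topc.png

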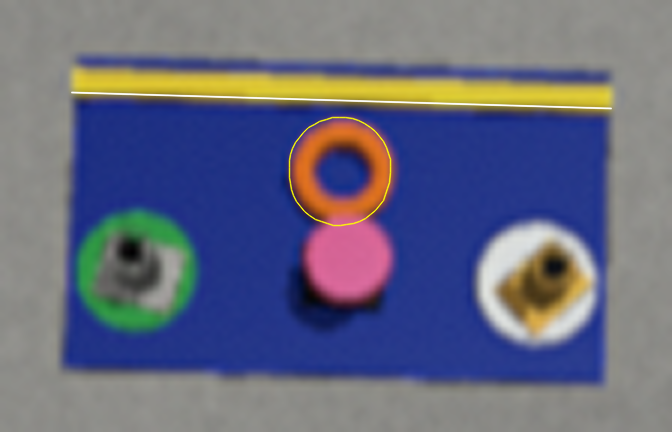

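View pics/q_sidec.png

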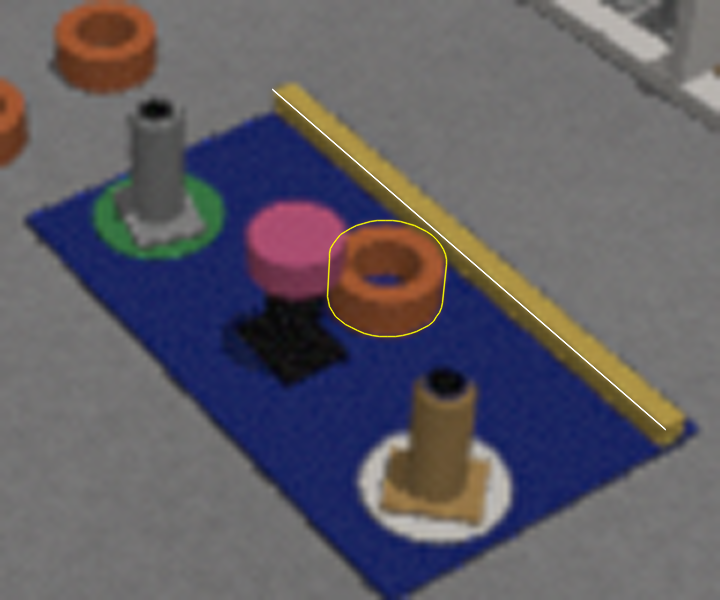

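View pics/q_top.png

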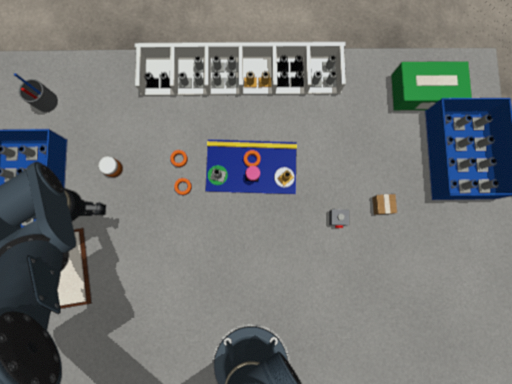

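Run:
```python
from sil import *
np.set_printoptions(suppress=True)
for n in('top','side'):
    s=load(n); s=snap(n,f'r_{n}.png'); h=cv2.cvtColor(s['img'],cv2.COLOR_RGB2HSV).astype(int); H,S,V=h[...,0],h[...,1],h[...,2];C=cloud(s)
    br=((S>70)&(H>8)&(H<32)|(V<50))&near(C,(.532,-.108),.034,-.01,.09)
    print(n,'brass',fit(s,br,sleeve,(.532,-.108),.008,(2.34,),pad=11))
    st=(S<80)&near(C,(.54,.09),.032,-.01,.09)
    print(n,'steel',fit(s,st,sleeve,(.54,.09),.008,(1.3,)))
    cp=(S>90)&(H>150)&(H<175); print(n,'cap',fit(s,cp,cyl(.02,.018),(.536,-.011),.054,pad=9))
```

```text
top brass (array([ 0.52873702, -0.11091149,  2.31247461]), np.float64(13.250672818146866), np.float64(130.0))
top steel (array([0.53872958, 0.08946236, 1.30244951]), np.float64(14.40399846212995), np.float64(141.0))
top cap (array([ 0.53406851, -0.01263953,  0.0810465 ]), np.float64(33.34009996155325), np.float64(205.0))
side brass (array([ 0.53012602, -0.11046242,  2.28174031]), np.float64(46.43434063821607), np.float64(287.0))
side steel (array([0.53985254, 0.08981228, 1.27202977]), np.float64(17.501114955786235), np.float64(238.0))
side cap (array([ 0.53428035, -0.01366408,  0.12756364]), np.float64(15.749850057670129), np.float64(230.0))
```

Run:
```python
from h import *
print(manip.sense()['qd'].round(3)); print(workorder.sign_off())
```

```text
[-0.033 -0.005  0.018 -0.002  0.003 -0.002]
the job is handed in; nothing more can be done
None
```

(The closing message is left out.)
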